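Check a bushing's height in a guarded lever press

ROBOT

A 7-joint arm with a two-finger parallel gripper is mounted at the origin on a cart in front of the work surface, level with it; the furniture and walls round the work are solid. World frame = base frame: x ahead of the robot, y to its left, z up, the work surface at z = 0. Lengths are in mm, angles in rad, forces in N, time in s.
With the tool pointing down it reaches from about 400 to 875 mm from the base axis. Payload 4.4 kg.
Tool frame: the origin (TCP) lies on the centre line of the jaws, within the pads' length; the fingertips stand 8 mm ahead of it and the grasp point (between the pads) lies 11 mm behind it; x points along the fingers, z is the direction in which the jaws open and shut, and the axes are right-handed (so a half turn about x gives the same grasp; the last joint's range is limited). The gripper opens to 85 mm and grips with 20 to 120 N. Pads are 22 mm wide; open, the fingers measure 114 mm over their backs; the gripper's body (76 mm by 85 mm) begins 54 mm behind the grasp point. The pads swing forward as they close: fully open they stand 13 mm farther back than shut.
Start: joints at [1.176, 0.628, 0.038, 1.517, -0.027, 0.996, -0.02], TCP at [209.917, -615.185, 239.313] pointing down, gripper open.
Joint ranges: [-3.06, 3.06], [-0.37, 2.12], [-1.25, 1.32], [0.18, 2.47], [-1.1, 4.24], [0.23, 1.98], [-2.94, 2.94]. Speed limits (rad/s): [2.57, 2.57, 3.14, 3.14, 3.14, 3.14, 3.14].

INTERFACE

Orientations are given as [roll, pitch, yaw] about the fixed x, y, z axes, in that order (R = Rz(yaw) Ry(pitch) Rx(roll)).
In Python, from cell import ctrl, get_image, camera_params gives the robot as it stands. The module is installed in compiled form; this text tells all that it offers.
- The arm moves only by the shell command python3 -m handwheel 'ROWS'. ROWS is text: rows parted by semicolons, each of 7 numbers parted by spaces: the opening, from -1 (shut) to 1 (fully open), then the shift along the tool's x, y, z in mm, then the turn, a rotation vector about the tool's x, y, z in rad. In form: grip x y z wx wy wz; .... A call has 1 to 10 rows; each row shifts and turns the pose as measured when the row begins, along the tool's axes as they then stand; what a row does not reach is not made up. A row lasts 1/10 s, in which the tool goes at most 50 mm and 8.59 degrees, less where a joint would pass 70% of its speed; a pose out of reach is approached as far as the arm can. A call with a gripper value outside its range is refused whole. The fingers move at their own pace and stop on an object; the grip force is fixed at half the most. Time passes only in rows, so rows that do not move let the fingers close. It gives the time, the measured TCP pose, the force and the opening at its end, in the units of the state.
- ctrl.read_state(): the state, without advancing time (a new reading comes with each control period).
- get_image(name): name is "side" or "top"; returns the picture (420x560x3 uint8, blue, green, red); there is no depth.
- camera_params(name): a dict with "fx", "fy", "cx", "cy" (pixels), "eye" and "orientation" of the camera in the world. Camera axes: x right, y up, looking along -z (the intrinsics and any distortion apply to the point x, -y, -z); pixel columns grow to the right and rows downward; lengths in mm; the calibration is good to about 2 mm. A picture is of the moment at which its call begins. camera_params takes no time and is no camera call.
- ctrl.finish_job(): hands the job in, once; it reports no verdict.
The state is a dict: "clock": time; "qpos": joint angles; "qd": joint speeds; "tau": joint torques, N m; "eef_pos": TCP position; "tool_rot": TCP orientation; "force": force on the tool from outside, world axes, zero at the start; "torque": the same for the moment, N m; "width": finger opening in mm.
Only numpy, scipy, OpenCV 4.12 (cv2) and the standard library are available. Lean on these libraries where they do the work, as an engineer would, in place of code of your own. Each camera call takes 0.05 s, during which the arm holds its last target.

TASK

Push the sled that carries the brass bushing by its blue end plate along its track, fully home against the end stop under the measuring foot of the small bench press. Then reach down through the window of the yellow guard, without touching the guard, press the red lever pad fully down so that the foot bears on the bushing, and finish while holding it down. Push and press with the fingers only: do not lift the sled, keep the bushing sitting in its nest, and do not disturb the other things on the bench.

Things in the scene. Friction and masses are not known exactly. Their poses are not given: they have to be found in the camera images.
- press: Grey bench height-check press, fixed; base 250 x 160 x 12 mm. Origin on the bench under the base; x axis from the front (guard) to the back (column), y axis along the sled track, z up. The foot's axis stands at (30, 0) mm in this frame. The track runs along y at x = 30 mm; the sled comes in from the +y side and home is towards -y. Nothing of the press is higher than 138 mm.
- guard: Yellow guard over the front of the press, fixed to it, same origin and axes as the press: a level plate 120 x 140 x 4 mm on four posts, its top at 135 mm above the bench (screw heads at the corners to 138 mm), from x = -120 to 0 and y = -70 to 70 mm, with a rectangular window 75 mm along x and 95 mm along y; under it rods between the posts.
- window (a point): Centre of the guard's window, at the height of the plate's top face; axes as the press.
- pad_top (a point): Centre of the top of the round red lever pad, 36 mm in diameter, straight under the window's centre; at rest 8 mm below the top of the guard plate. It goes down 24 mm when fully pressed (32 mm below the guard's top), moving only about 1 mm along the press's x.
- lever (a joint): Angle of the lever: 0 up, 0.15 rad fully down at its stop. It is sprung and goes up by itself when let go. The pad needs about 3 N to start and about 9 N when fully down with the foot on the bushing.
- foot: Brass measuring foot, 24 mm in diameter, spring loaded at the end of the ram; origin at the centre of its lower face. Lever up, it hangs about 6 mm above the bushing's top; it goes down with the lever and meets the bushing after about 60 percent of the lever's travel.
- sled: Loose aluminium sled in the track, 60 mm wide, 12 mm thick, with the nest at its inner end and an upright blue end plate, 50 mm wide and 12 mm thick, at its outer (+y) end, whose top is 68 mm above the bench. Origin under the nest's centre, 12 mm above the bench; y axis along the track, outwards, as the press's y. Pushing it takes about 1 to 4 N; it stays where it is left.
- nest (a point): Centre of the floor of the round nest (32 mm wide, 6 mm deep) in the sled. Home is where it is straight under the foot: y = 0 in the press's frame, the sled then standing against the fixed end stop; at the start it is 40 to 65 mm out.
- push_face (a point): Centre of the outer (+y) face of the blue end plate, 175 mm out from the nest, 42 mm above the bench: push here towards the press's -y.
- bushing: Loose brass-coloured bushing, flange down in the nest, 29 mm in diameter, 22 mm high; origin at the centre of its underside.
- height_gauge: Fixed tall instrument stand on a pale base at the far right of the bench, taller than 300 mm: the arm must go round it. Origin under its base.
- mic_stand_l: Fixed micrometer stand with a round blue base to the right of the press, under 250 mm high, its micrometer reaching to the right; origin under its base.
- flange: Bystander: loose steel flange, 64 mm wide, 26 mm high.
- gear: Bystander: loose steel gear, 49 mm wide, 19 mm high.
- gauge_pin: Bystander: loose upright steel gauge pin, 16 mm in diameter, 60 mm high.
- loupe: Bystander: loose black loupe, 37 mm wide, 34 mm high.
- spare_bushing: Bystander: a second bushing, loose on the bench to the right of the press, same size.
- nut: Bystander: loose hexagon nut, 35 mm wide, 16 mm high.

How it is judged (in metres and radians):
On the way, in this order (a step that is already met when the one before it is completed fails the run):
1. the sled is home against the end stop with the lever still up (y of nest in the frame of press below 0.004 m and value of joint lever below 0.03 rad), for 0.1 s.
2. the fingers press the lever fully down and the foot bears on the bushing (y of nest in the frame of press below 0.004 m and value of joint lever above 0.135 rad and contact force between foot and bushing above 3 N and contact force between the fingers and lever above 2 N), for 0.3 s.
At the end, for the whole second after the job is handed in: The sled is within 4 mm of home, the bushing sits upright in its nest, the fingers hold the lever at 0.135 rad or more (of 0.15) with more than 2 N on the pad, and the foot bears on the bushing with more than 3 N (all of step 2 and horizontal distance between bushing and nest below 0.006 m and angle between bushing's own z axis and vertical below 0.12 rad); the arm keeps its last pose, push and grip.
It fails at once if the fingers or the arm touch the guard (contact force between any of the fingers, the arm and guard above 0.5 N).
It fails at once if the lever is pressed before the sled is home (value of joint lever above 0.05 rad and y of nest in the frame of press above 0.006 m).
It fails at once if the sled is lifted out of its track (z of nest in the frame of press above 0.026 m).
It fails at once if the bushing leaves its nest (horizontal distance between bushing and nest above 0.008 m or z of bushing in the frame of sled above 0.012 m).
It fails at once if a bystander is moved by more than 20 mm (distance of any of flange, gear, gauge_pin, loupe, spare_bushing, nut from where it was at the start of the episode above 0.02 m).
It also fails if it takes over 53 s, if anything falls off the work surface, if the arm or the gripper's body presses on something with over 40 N, if the wrist force passes 120 N, or if a joint passes its speed limit or range.

## Working session

There is one attempt and no reset: what is moved stays moved. The work goes in short steps, Python scripts to look and compute and a shell command to move; the robot and the scene stay as the last step left them, time stands still between calls to the robot, and variables do not carry over. Pictures are saved under pics/ and viewed, and the job is handed in when it is done.

```bash
mkdir -p pics
python3 - <<'E'
from cell import ctrl,get_image,camera_params
import cv2
for n in("side","top"):
    cv2.imwrite(f"pics/{n}0.png",get_image(n)); print(n,camera_params(n))
s=ctrl.read_state();print(s)
E
```

```text
side {'fx': 542.373321836484, 'fy': 542.373321836484, 'cx': 272.70226522691263, 'cy': 203.2137465453939, 'eye': array([  677.99022105, -1451.61062365,   913.83777539]), 'orientation': array([ 1.0214727 , -0.01754671,  0.06943698])}
top {'fx': 457.0952531197365, 'fy': 457.0952531197365, 'cx': 276.3460945229564, 'cy': 214.42319580658716, 'eye': array([ 487.91228283, -129.0991818 , 1569.64466333]), 'orientation': array([ 0.06813905,  0.01478742, -1.5935072 ])}
{'clock': 0.1, 'qpos': array([ 1.17621649,  0.62928548,  0.0384531 ,  1.51822614, -0.02698106,
        0.99629325, -0.02001878]), 'qd': array([ 0.00040706, -0.0016894 , -0.00100474, -0.00135014, -0.00030275,
        0.00015895, -0.00129548]), 'tau': array([ 3.48380359e-03, -5.64533830e+01,  1.23080358e+00, -1.93974906e+01,
        1.13804138e-02,  5.40438050e-03, -4.10757559e-05]), 'eef_pos': array([ 209.72841922, -614.68095482,  238.47393631]), 'tool_rot': array([-3.11880597,  1.56910233,  1.92234857]), 'force': array([-0.17574436, -0.20576848, -0.52033458]), 'torque': array([ 0.03110625, -0.01907827, -0.02807029]), 'width': 85.33785008414904}
```

View pics/side0.png

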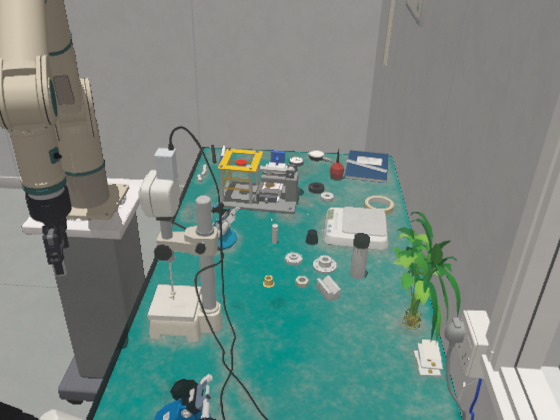

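View pics/top0.png

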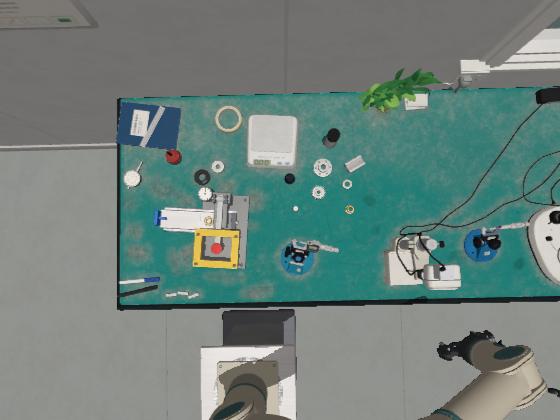

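```bash
cat > h.py <<'E'
import numpy as np,cv2
from scipy.spatial.transform import Rotation as R
from cell import ctrl,get_image,camera_params
def cam(n):
    p=camera_params(n);return p,R.from_euler('xyz',p['orientation']).as_matrix()
def ray(n,u,v):
    p,M=cam(n);d=M@np.array([(u-p['cx'])/p['fx'],-(v-p['cy'])/p['fy'],-1]);return p['eye'],d/np.linalg.norm(d)
def onz(n,u,v,z):
    e,d=ray(n,u,v);return e+d*(z-e[2])/d[2]
def proj(n,P):
    p,M=cam(n);c=M.T@(np.asarray(P,float)-p['eye']);return np.array([p['cx']+p['fx']*c[0]/-c[2],p['cy']-p['fy']*c[1]/-c[2]])
def tri(a,b):
    A=[];B=[]
    ea,da=ray('side',*a);eb,db=ray('top',*b)
    s=np.linalg.lstsq(np.c_[da,-db],eb-ea,rcond=None)[0]
    p,q=ea+s[0]*da,eb+s[1]*db
    return (p+q)/2,np.linalg.norm(p-q)
def tool():
    s=ctrl.read_state();return s['eef_pos'],R.from_euler('xyz',s['tool_rot']).as_matrix(),s
E
python3 - <<'E'
from h import *
print(camera_params('top').keys())
t=cv2.imread('pics/top0.png');s=cv2.imread('pics/side0.png')
cv2.imwrite('pics/tz.png',cv2.resize(t[180:285,140:260],None,fx=6,fy=5.7,interpolation=cv2.INTER_CUBIC))
cv2.imwrite('pics/sz.png',cv2.resize(s[130:220,190:310],None,fx=6,fy=6,interpolation=cv2.INTER_CUBIC))
for n,im in(('top',t),('side',s)):
    h=cv2.cvtColor(im,cv2.COLOR_BGR2HSV)
    for nm,m in(('yellow',cv2.inRange(h,(20,150,120),(32,255,255))),('red',cv2.inRange(h,(0,150,120),(8,255,255))|cv2.inRange(h,(172,150,120),(180,255,255))),('blue',cv2.inRange(h,(105,150,60),(125,255,255)))):
        k,l,st,c=cv2.connectedComponentsWithStats(m)
        for i in range(1,k):
            if st[i,4]>15: print(n,nm,st[i],c[i].round(1))
for q in [(405,260),(425,240),(440,278),(387,284),(295,258),(485,245)]: print(q,onz('top',*q,0).round(),onz('top',*q,150).round(),onz('top',*q,300).round())
p,M,s=tool();print(p,M.round(3),proj('top',p),proj('side',p))
E
```

```text
dict_keys(['fx', 'fy', 'cx', 'cy', 'eye', 'orientation'])
top yellow [193 229  46  40 895] [215.6 248.2]
top red [166 150  13  13 113] [172.4 156. ]
top red [211 243  11  11  92] [216.1 248.1]
top blue [117 102  28  43 345] [127.1 123.3]
top blue [148 106  10  17  45] [151.8 111.6]
top blue [147 111  33  37 386] [165.3 132.9]
top blue [154 210  12  16  86] [157.1 217.7]
top blue [295 256   7   5  20] [297.9 257.9]
top blue [145 277  14   5  53] [151.4 279.2]
side yellow [218 148  45  24 434] [240.1 160.5]
side red [236 160  11   5  45] [240.6 161.9]
side blue [271 151  14   2  21] [278.  151.4]
side blue [470 379  12  41  82] [475.1 398.9]
(405, 260) [ 430. -543.    0.] [ 435. -503.  150.] [ 441. -464.  300.]
(425, 240) [ 496. -614.    0.] [ 495. -567.  150.] [ 494. -521.  300.]
(440, 278) [ 366. -658.    0.] [ 378. -608.  150.] [ 390. -557.  300.]
(387, 284) [ 350. -479.    0.] [ 363. -445.  150.] [ 376. -412.  300.]
(295, 258) [ 445. -169.    0.] [ 449. -165.  150.] [ 453. -161.  300.]
(485, 245) [ 474. -816.    0.] [ 476. -750.  150.] [ 477. -685.  300.]
[ 209.72841922 -614.68095482  238.47393631] [[-0.001  0.946  0.323]
 [ 0.002  0.323 -0.946]
 [-1.    -0.    -0.002]] [455.81702658 339.56577675] [ 63.02065868 261.46350013]
```

View pics/tz.png

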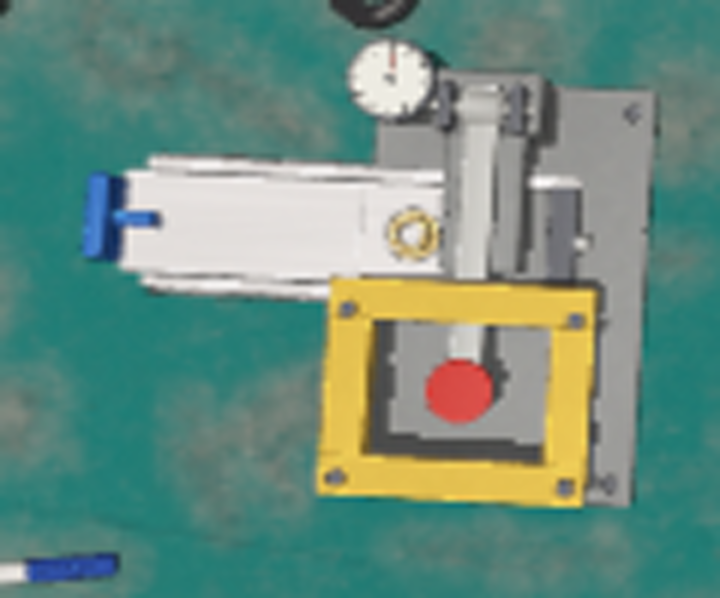

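View pics/sz.png

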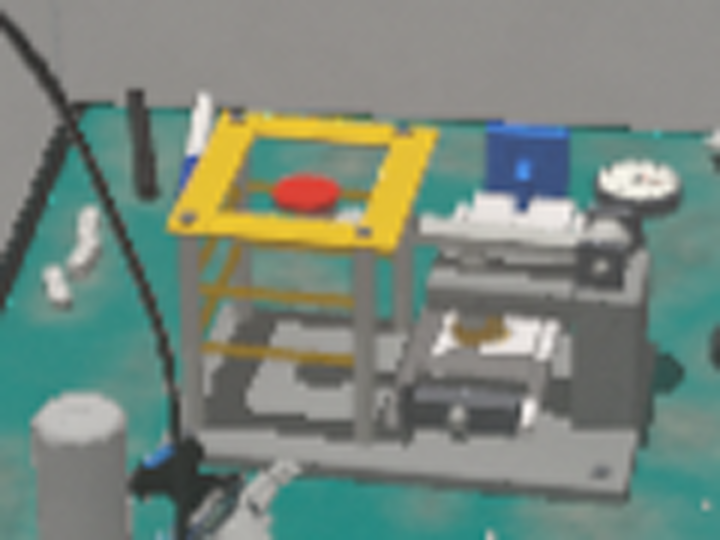

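Run:
```python
from h import *
t=cv2.imread('pics/top0.png')
f=4
T=cv2.resize(t,None,fx=f,fy=f,interpolation=cv2.INTER_CUBIC)
h=cv2.cvtColor(T,cv2.COLOR_BGR2HSV)
m=cv2.inRange(h,(18,120,100),(34,255,255));m[:900]=0
m[:, :740]=0;m[:,1000:]=0
c=max(cv2.findContours(m,cv2.RETR_EXTERNAL,cv2.CHAIN_APPROX_NONE)[0],key=cv2.contourArea)
hull=cv2.approxPolyDP(cv2.convexHull(c),12,True)[:,0]
up=lambda p:((p[0]+.5)/f-.5,(p[1]+.5)/f-.5)
P=np.array([onz('top',*up(p),135) for p in hull]);print(hull,P.round(1))
r=cv2.minAreaRect(np.array(P[:,:2],np.float32));print(r)
holes=cv2.findContours(m,cv2.RETR_CCOMP,cv2.CHAIN_APPROX_NONE)
for cc,hh in zip(holes[0],holes[1][0]):
    if hh[3]>=0 and cv2.contourArea(cc)>200:
        Q=np.array([onz('top',*up(p),135)[:2] for p in cc[:,0]],np.float32);print('hole',cv2.minAreaRect(Q))
m=(cv2.inRange(h,(0,140,110),(9,255,255))|cv2.inRange(h,(171,140,110),(180,255,255)));m[:900]=0
c=max(cv2.findContours(m,cv2.RETR_EXTERNAL,cv2.CHAIN_APPROX_NONE)[0],key=cv2.contourArea)
M=cv2.moments(c);print('pad',onz('top',*up((M['m10']/M['m00'],M['m01']/M['m00'])),127),tri((240.6,161.9),(216.1,248.1)))
m=cv2.inRange(h,(103,130,50),(126,255,255));m[:800]=0;m[960:]=0;m[:,800:]=0
c=max(cv2.findContours(m,cv2.RETR_EXTERNAL,cv2.CHAIN_APPROX_NONE)[0],key=cv2.contourArea)
print('blue',cv2.boundingRect(c),[onz('top',*up(p[0]),68).round(1) for p in cv2.approxPolyDP(cv2.convexHull(c),4,True)])
# bushing yellow ring
m=cv2.inRange(h,(15,60,100),(30,200,255));m[:840]=0;m[900:]=0;m[:,:800]=0;m[:,870:]=0
c=np.argwhere(m)
print('bush',onz('top',*up((c[:,1].mean(),c[:,0].mean())),40),len(c))
```

```text
[[ 781  917]
 [ 955  923]
 [ 947 1073]
 [ 774 1066]] [[546.8 147.3 135. ]
 [538.9  10.3 135. ]
 [421.8  18.6 135. ]
 [430.3 154.1 135. ]]
((484.2738037109375, 82.21387481689453), (137.2222137451172, 117.31583404541016), 86.69805908203125)
hole ((485.1708679199219, 81.02386474609375), (95.82188415527344, 76.74681854248047), 85.63806915283203)
pad [485.01558551  82.27859554 127.        ] (array([483.71609281,  83.078407  , 121.26687297]), np.float64(2.371469223987561))
blue (615, 841, 49, 62) [array([615.4, 289.8,  68. ]), array([611.8, 277.3,  68. ]), array([589.8, 257.5,  68. ]), array([564.7, 280.1,  68. ]), array([570.9, 297.4,  68. ]), array([611.4, 293.9,  68. ])]
bush [576.91460246 118.41597928  40.        ] 649
```

Top view: the guard window is centred near (216,248) px, which is world (485,82). The press is turned about -3.8°. The bushing is at (209,218) px, about 43 mm out, and the blue plate is at (157,218) px, with its face near (590,295). The height gauge stands at (405,260) px, so I'll go round its inner side, with the tool raised and turned to the press axes.

```bash
python3 -m handwheel '-1 -14 0 0 -0.147 0 0;-1 -14 0 0 -0.147 0 0;-1 -14 0 0 -0.147 0 0;-1 -14 0 0 -0.147 0 0;-1 -14 0 0 -0.147 0 0;-1 -14 0 0 -0.147 0 0;-1 -14 0 0 -0.147 0 0;-1 -14 0 0 -0.147 0 0'
cat > w.py <<'E'
from h import *
import sys
# goal world xyz -> tool shift
p,M,s=tool()
print('p',p.round(1),'zaxis',M[:,2].round(3),'xaxis',M[:,0].round(3),'q',s['qpos'].round(2),'F',s['force'].round(1),'w',round(s['width'],1),'t',s['clock'])
if len(sys.argv)>3:
    print('shift',(M.T@(np.array(sys.argv[1:4],float)-p)).round(1))
# rotation needed to ideal frame
yaw=-0.066;c,n=np.cos(yaw),np.sin(yaw)
G=np.array([[0,-n,c],[0,c,n],[-1,0,0]])
print('turn',R.from_matrix(M.T@G).as_rotvec().round(3))
O=np.array([544.6,77.8,0]);print('press frame',(np.array([[c,n,0],[-n,c,0],[0,0,1]])@(p-O)).round(1))
E
python3 w.py 145 -420 360
```

```text
clock: 0.9
eef_pos: [208.5, -611.2, 347.1]
tool_rot: [2.051, 1.553, 2.012]
force: [1.0, -0.0, -0.9]
width: 0.4
p [ 208.5 -611.2  347.1] zaxis [ 0.999 -0.039 -0.008] xaxis [-0.007  0.016 -1.   ] q [ 1.36  0.56 -0.28  1.35  0.15  1.27  1.03] F [ 1.  -0.  -0.9] w 0.4 t 0.9
shift [ -9.4 188.8 -71. ]
turn [ 0.027 -0.008 -0.015]
press frame [-289.9 -709.7  347.1]
```

```bash
python3 -m handwheel '-1 -3 30 -12 0.004 0 -0.003;-1 -3 32 -12 0.004 0 -0.003;-1 -3 32 -12 0.004 0 -0.003;-1 -3 32 -12 0.004 0 -0.003;-1 -3 32 -12 0.004 0 0;-1 -3 32 -12 0.004 0 0'; python3 w.py 300 -310 365
```

```text
clock: 1.5
eef_pos: [143.8, -414.3, 364.7]
tool_rot: [2.599, 1.563, 2.537]
force: [-0.2, -0.1, 1.1]
width: 0.2
p [ 143.8 -414.3  364.7] zaxis [ 0.998 -0.062 -0.007] xaxis [-0.007  0.005 -1.   ] q [ 1.43  0.19 -0.32  1.87  0.07  1.1   1.02] F [-0.2 -0.1  1.1] w 0.2 t 1.5
shift [ -0.9 113.8 149.4]
turn [ 0.004 -0.007 -0.004]
press frame [-367.5 -517.4  364.7]
```

```bash
python3 -m handwheel '-1 0 20 30 0 0 0;-1 0 23 30 0 0 0;-1 0 23 30 0 0 0;-1 0 25 30 0 0 0;-1 0 25 30 0 0 0;-1 0 30 20 0 0 0;-1 0 35 20 0 0 0;-1 0 35 20 0 0 0;-1 0 35 15 0 0 0'; python3 w.py 435 0 365
```

```text
clock: 2.4
eef_pos: [386.8, -170.2, 362.3]
tool_rot: [2.883, 1.558, 2.805]
force: [0.2, -0.2, -1.1]
width: -0.1
p [ 386.8 -170.2  362.3] zaxis [ 0.997 -0.079 -0.012] xaxis [-0.012  0.004 -1.   ] q [ 0.82  0.19 -0.57  1.9   0.12  1.1   0.13] F [ 0.2 -0.2 -1.1] w -0.1 t 2.4
shift [ -2.5 173.4  34.6]
turn [-0.013 -0.012 -0.003]
press frame [-141.1 -257.8  362.3]
```

```bash
python3 -m handwheel '-1 0 42 12 -0.004 -0.004 0;-1 0 42 12 -0.004 -0.004 0;-1 0 42 12 -0.004 -0.004 0;-1 0 42 14 0 0 0;-1 0 42 16 0 0 0;-1 0 42 16 0 0 0;-1 0 42 16 0 0 0;-1 0 42 16 0 0 0'; python3 w.py 591 327 200
```

```text
clock: 3.2
eef_pos: [526.6, 168.0, 361.1]
tool_rot: [-2.867, 1.569, -2.938]
force: [0.8, -0.8, -0.2]
width: 0.2
p [526.6 168.  361.1] zaxis [ 0.997 -0.071 -0.002] xaxis [-0.002 -0.    -1.   ] q [ 0.1   0.44 -0.69  1.6   0.29  1.21 -0.72] F [ 0.8 -0.8 -0.2] w 0.2 t 3.2
shift [160.9 163.3  53.2]
turn [-0.005 -0.002  0.001]
press frame [-23.9  88.8 361.1]
```

```bash
python3 -m handwheel '-1 0 36 12 -0.005 -0.002 0;-1 0 36 12 0 0 0;-1 0 36 12 0 0 0;-1 20 36 12 0 0 0;-1 40 20 5 0 0 0;-1 40 0 0 0 0 0;-1 40 0 0 0 0 0;-1 20 0 0 0 0 0;-1 0 0 0 0 0 0'; python3 w.py 591.2 327.3 42
python3 - <<'E'
from h import *
for n in("side","top"):
    im=get_image(n);cv2.imwrite(f"pics/{n}1.png",im)
    cv2.imwrite(f"pics/{n}1z.png",cv2.resize(im[180:285,120:260] if n=='top' else im[110:215,200:340],None,fx=5.5,fy=5.5,interpolation=cv2.INTER_CUBIC))
E
```

```text
clock: 4.1
eef_pos: [590.4, 343.8, 189.3]
tool_rot: [2.935, 1.565, 2.877]
force: [0.1, -1.1, -0.2]
width: 0.1
p [590.4 343.8 189.3] zaxis [ 0.998 -0.058 -0.006] xaxis [-0.006  0.002 -1.   ] q [-0.25  0.79 -0.6   1.45  0.47  1.05 -1.  ] F [ 0.1 -1.1 -0.2] w 0.1 t 4.1
shift [147.3 -16.6   2.6]
turn [ 0.008 -0.006 -0.001]
press frame [ 28.2 268.4 189.3]
```

View pics/top1z.png

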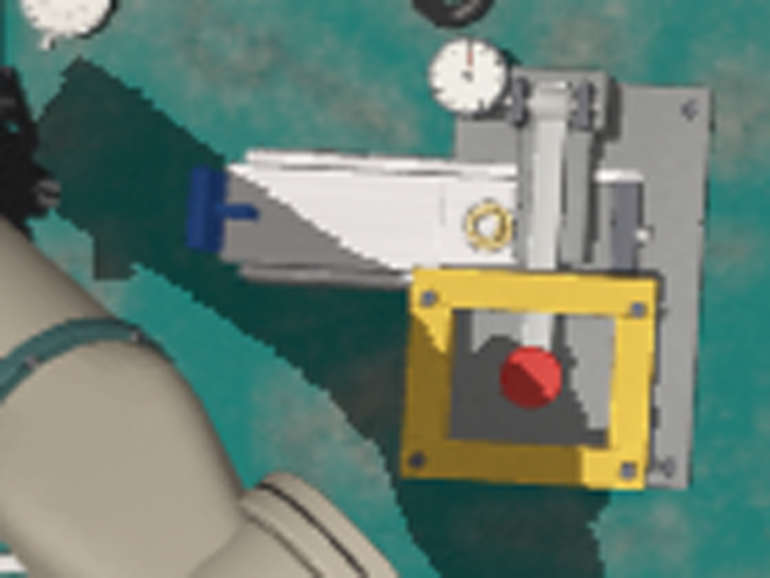

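View pics/side1z.png

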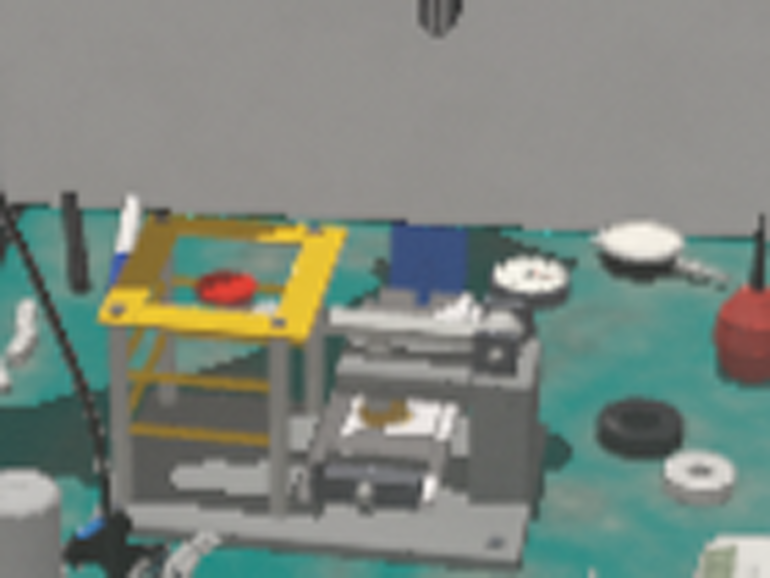

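Top: the fingers are left of the blue plate, which is at (205,210) in the zoom, and everything is clear. Side: the shut fingertip at (440,15) lines up with the plate at (430,260). Lowering now.

```bash
python3 -m handwheel '-1 35 0 1 0.005 -0.004 0;-1 35 0 1 0.003 -0.002 0;-1 35 0 0 0 0 0;-1 25 0 0 0 0 0;-1 12 0 0 0 0 0;-1 0 0 0 0 0 0'; python3 w.py 591.2 327.3 42
```

```text
clock: 4.8
eef_pos: [605.2, 351.4, 61.4]
tool_rot: [0.665, 1.538, 0.594]
force: [-0.4, -0.3, -0.3]
width: -0.3
p [605.2 351.4  61.4] zaxis [ 0.997 -0.072  0.025] xaxis [ 0.027  0.018 -0.999] q [-0.29  0.94 -0.51  1.52  0.58  0.81 -1.09] F [-0.4 -0.3 -0.3] w -0.3 t 4.8
shift [ 18.6 -25.5 -12.8]
turn [-0.005  0.026 -0.02 ]
press frame [ 42.5 277.1  61.4]
```

```bash
python3 -m handwheel '-1 12 -8 -8 -0.005 0.026 -0.02;-1 9 -8 -7 0 0 0;-1 0 0 0 0 0 0'; python3 w.py 591.2 327.3 42
```

```text
clock: 5.1
eef_pos: [591.5, 337.7, 44.1]
tool_rot: [0.654, 1.567, 0.588]
force: [-0.2, -0.4, -0.4]
width: -0.1
p [591.5 337.7  44.1] zaxis [ 0.998 -0.067  0.003] xaxis [ 0.003  0.002 -1.   ] q [-0.28  0.95 -0.51  1.55  0.59  0.79 -1.1 ] F [-0.2 -0.4 -0.4] w -0.1 t 5.1
shift [  2.1 -10.4   0.3]
turn [-0.001  0.003 -0.002]
press frame [ 29.7 262.4  44.1]
```

```bash
python3 -m handwheel '-1 0 -15 0 0 0 0;-1 0 -10 0 0 0 0;-1 0 -5 0 0 0 0;-1 0 -5 0 0 0 0;-1 0 -5 0 0 0 0;-1 0 -5 0 0 0 0'; python3 w.py;python3 -m handwheel '-1 0 -5 0 0 0 0;-1 0 -5 0 0 0 0'; python3 w.py
```

```text
clock: 5.7
eef_pos: [590.9, 292.8, 47.9]
tool_rot: [0.875, 1.559, 0.809]
force: [-0.1, 2.1, -1.5]
width: -0.1
p [590.9 292.8  47.9] zaxis [ 0.998 -0.067  0.008] xaxis [ 0.008  0.009 -1.   ] q [-0.21  0.92 -0.51  1.62  0.6   0.74 -1.07] F [-0.1  2.1 -1.5] w -0.1 t 5.7
turn [-0.001  0.008 -0.009]
press frame [ 32.1 217.6  47.9]
clock: 5.9
eef_pos: [590.1, 283.2, 47.9]
tool_rot: [0.954, 1.557, 0.888]
force: [-0.4, 2.4, -1.1]
width: -0.3
p [590.1 283.2  47.9] zaxis [ 0.998 -0.066  0.008] xaxis [ 0.009  0.01  -1.   ] q [-0.2   0.92 -0.51  1.64  0.61  0.73 -1.06] F [-0.4  2.4 -1.1] w -0.3 t 5.9
turn [-0.     0.008 -0.011]
press frame [ 31.8 208.   47.9]
```

Contact is made at about 2.3 N. I'll keep pushing slowly.

```bash
python3 -m handwheel '-1 1 -4 0 0 0.004 -0.005;-1 1 -4 0 0 0 -0.004;-1 1 -3 0 0 0 0;-1 0 -3 0 0 0 0'; python3 w.py;python3 -m handwheel '-1 0 -2 0 0 0 0;-1 0 -2 0 0 0 0;-1 0 -2 0 0 0 0'; python3 w.py
```

```text
clock: 6.3
eef_pos: [590.6, 275.5, 47.9]
tool_rot: [1.017, 1.555, 0.953]
force: [0.1, 1.8, -1.1]
width: 0.0
p [590.6 275.5  47.9] zaxis [ 0.998 -0.063  0.008] xaxis [ 0.009  0.013 -1.   ] q [-0.18  0.91 -0.51  1.65  0.61  0.73 -1.05] F [ 0.1  1.8 -1.1] w 0.0 t 6.3
turn [ 0.003  0.008 -0.013]
press frame [ 32.8 200.3  47.9]
clock: 6.6
eef_pos: [590.3, 269.4, 47.9]
tool_rot: [1.025, 1.555, 0.962]
force: [0.4, 3.6, 0.8]
width: -0.1
p [590.3 269.4  47.9] zaxis [ 0.998 -0.063  0.008] xaxis [ 0.009  0.013 -1.   ] q [-0.17  0.91 -0.51  1.66  0.61  0.72 -1.04] F [0.4 3.6 0.8] w -0.1 t 6.6
turn [ 0.003  0.008 -0.014]
press frame [ 32.9 194.2  47.9]
```

```bash
python3 -m handwheel '-1 0 -3 0 0 0 0;-1 0 -3 0 0 0 0'; python3 -m handwheel '-1 0 -2 0 0 0 0;-1 0 -2 0 0 0 0';python3 -m handwheel '-1 0 -2 0 0 0 0;-1 0 -2 0 0 0 0'; python3 w.py
```

```text
clock: 6.8
eef_pos: [589.9, 263.4, 47.9]
tool_rot: [1.036, 1.554, 0.974]
force: [-0.1, 3.5, 0.7]
width: 0.2
clock: 7.0
eef_pos: [589.7, 260.3, 48.0]
tool_rot: [1.093, 1.552, 1.031]
force: [0.6, 9.3, -1.1]
width: 0.5
clock: 7.2
eef_pos: [589.2, 260.5, 48.3]
tool_rot: [1.197, 1.545, 1.136]
force: [1.0, 7.2, -1.6]
width: -0.3
p [589.2 260.5  48.3] zaxis [ 0.998 -0.061  0.01 ] xaxis [ 0.011  0.024 -1.   ] q [-0.15  0.9  -0.51  1.68  0.61  0.7  -1.03] F [ 1.   7.2 -1.6] w -0.3 t 7.2
turn [ 0.005  0.01  -0.024]
press frame [ 32.4 185.2  48.3]
```

The force rises and motion stops at press y=185, as predicted for home. One firmer push, then I'll back off and look.

```bash
python3 -m handwheel '-1 0 -3 0 0 0 0;-1 0 -4 0 0 0 0;-1 0 -3 0 0 0 0';  python3 w.py; python3 -m handwheel '-1 0 8 0 0 0 -0.02;-1 0 20 0 0 0 0;-1 -10 30 0 0 0 0;-1 -40 5 0 0 0 0;-1 -40 0 0 0 0 0;-1 -40 0 0 0 0 0;-1 -40 0 0 0 0 0;-1 -40 0 0 0 0 0'
python3 w.py
python3 - <<'E'
from h import *
for n in("side","top"):
    im=get_image(n);cv2.imwrite(f"pics/{n}2.png",im)
    cv2.imwrite(f"pics/{n}2z.png",cv2.resize(im[180:285,120:260] if n=='top' else im[110:215,200:340],None,fx=5.5,fy=5.5,interpolation=cv2.INTER_CUBIC))
E
```

```text
clock: 7.5
eef_pos: [589.2, 260.6, 49.6]
tool_rot: [1.257, 1.527, 1.2]
force: [0.6, 6.8, -1.1]
width: 0.2
p [589.2 260.6  49.6] zaxis [ 0.998 -0.056  0.014] xaxis [ 0.016  0.041 -0.999] q [-0.14  0.9  -0.52  1.69  0.61  0.68 -1.02] F [ 0.6  6.8 -1.1] w 0.2 t 7.5
turn [ 0.01   0.013 -0.042]
press frame [ 32.4 185.3  49.6]
clock: 8.3
eef_pos: [585.2, 319.2, 257.1]
tool_rot: [-2.35, 1.562, -2.405]
force: [0.5, 0.9, -0.6]
width: -0.1
p [585.2 319.2 257.1] zaxis [ 0.998 -0.055 -0.007] xaxis [-0.007 -0.006 -1.   ] q [-0.2   0.71 -0.63  1.42  0.43  1.16 -0.95] F [ 0.5  0.9 -0.6] w -0.1 t 8.3
turn [ 0.011 -0.006  0.007]
press frame [ 24.6 243.6 257.1]
```

View pics/top2z.png

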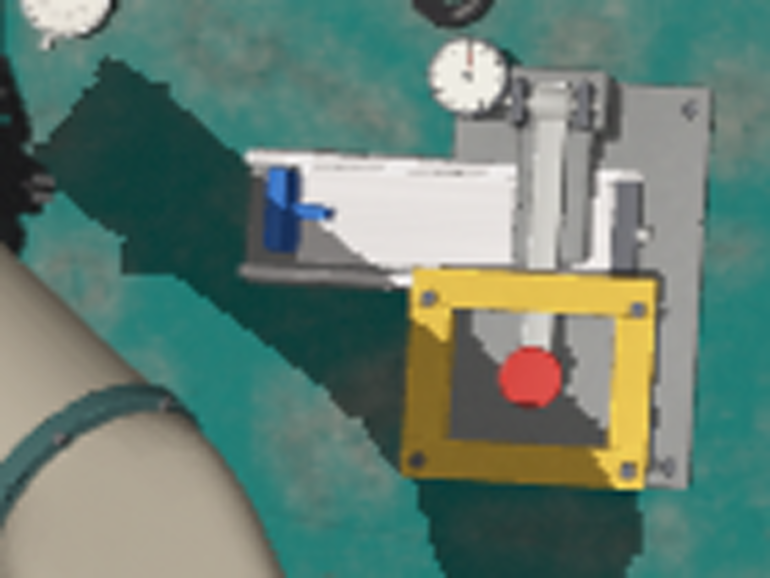

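View pics/side2z.png

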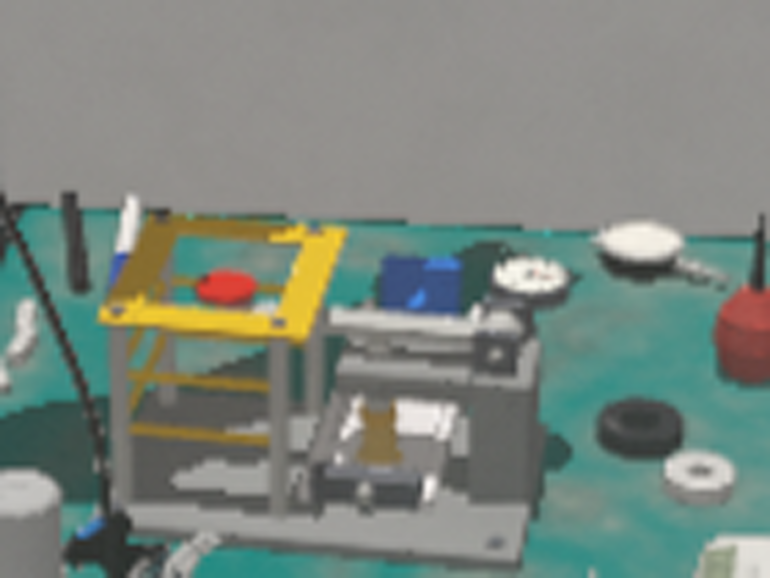

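Both views agree: the sled's inner end stands against the dark stop block (625,225 in the top zoom). The plate moved about 45 mm and the bushing is upright under the foot. Next I go over the window.

```bash
python3 w.py 484.7 81.8 230 | grep shift; python3 -m handwheel '-1 3 -40 -15 0.01 -0.006 0.007;-1 3 -40 -15 0 0 0;-1 3 -40 -15 0 0 0;-1 3 -40 -15 0 0 0;-1 3 -40 -14 0 0 0;-1 3 -25 -7 0 0 0;-1 0 0 0 0 0 0';python3 w.py 484.7 81.8 190
```

```text
shift [  31.8 -245.7  -89.8]
clock: 9.1
eef_pos: [485.4, 95.5, 237.0]
tool_rot: [-2.224, 1.569, -2.288]
force: [0.4, -0.5, -0.4]
width: 0.0
p [485.4  95.5 237. ] zaxis [ 0.998 -0.064 -0.001] xaxis [-0.001 -0.002 -1.   ] q [ 0.22  0.48 -0.68  1.93  0.4   0.87 -0.73] F [ 0.4 -0.5 -0.4] w 0.0 t 9.1
shift [ 47.  -13.6   0.2]
turn [ 0.002 -0.001  0.002]
press frame [-60.2  13.8 237. ]
```

```bash
python3 -m handwheel '-1 15 -7 0 0 0 0;-1 15 -6 0 0 0 0;-1 12 0 0 0 0 0;-1 0 0 0 0 0 0';python3 w.py 484.7 81.8 145
python3 - <<'E'
from h import *
for n in("side","top"):
    im=get_image(n);cv2.imwrite(f"pics/{n}3.png",im)
    cv2.imwrite(f"pics/{n}3z.png",cv2.resize(im[180:285,120:260] if n=='top' else im[110:215,200:340],None,fx=5.5,fy=5.5,interpolation=cv2.INTER_CUBIC))
p,M,s=tool();print(proj('side',p+8*M[:,0]))
E
```

```text
clock: 9.5
eef_pos: [485.0, 83.6, 192.9]
tool_rot: [-2.312, 1.567, -2.376]
force: [0.1, 0.4, -0.5]
width: 0.0
p [485.   83.6 192.9] zaxis [ 0.998 -0.064 -0.003] xaxis [-0.003 -0.003 -1.   ] q [ 0.21  0.54 -0.64  1.98  0.46  0.77 -0.76] F [ 0.1  0.4 -0.5] w 0.0 t 9.5
shift [48.  -1.7 -0.1]
turn [ 0.002 -0.003  0.003]
press frame [-59.8   1.9 192.9]
[241.44577657 143.22696932]
```

View pics/side3z.png

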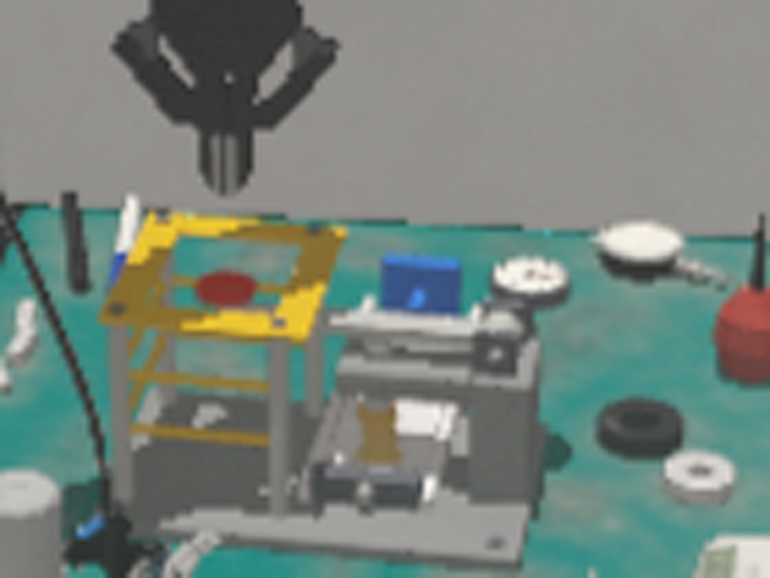

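View pics/top3z.png

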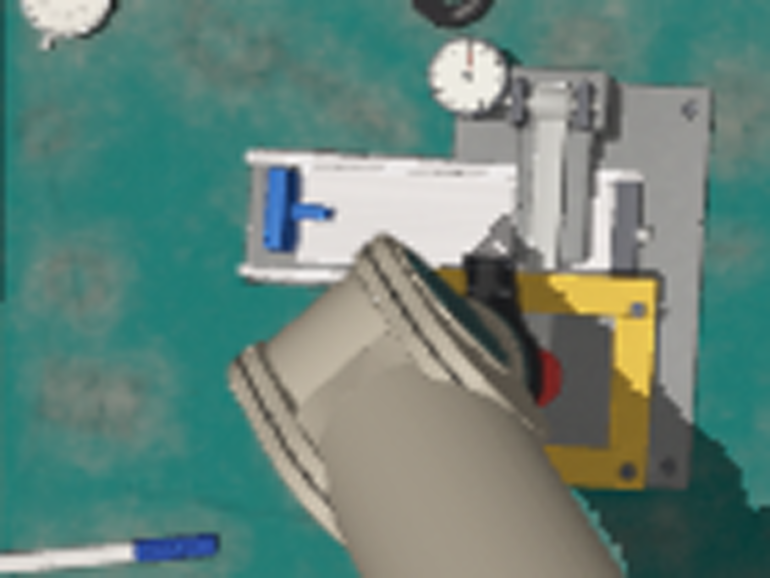

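The fingertip at (225,190) in the side zoom is straight above the red pad (225,288). The knuckles will stay above the guard plate at full press. Descending.

```bash
python3 -m handwheel '-1 15 -1 0 0.002 -0.003 0.003;-1 15 -1 0 0 0 0;-1 12 0 0 0 0 0;-1 0 0 0 0 0 0';python3 w.py 484.7 81.8 136
```

```text
clock: 10.0
eef_pos: [488.8, 85.8, 153.5]
tool_rot: [0.382, 1.561, 0.319]
force: [-0.4, -0.7, 1.5]
width: -0.1
p [488.8  85.8 153.5] zaxis [ 0.998 -0.063  0.009] xaxis [ 0.009  0.003 -1.   ] q [ 0.17  0.6  -0.59  2.02  0.53  0.66 -0.82] F [-0.4 -0.7  1.5] w -0.1 t 10.0
shift [17.5 -4.3 -4. ]
turn [ 0.003  0.009 -0.004]
press frame [-56.2   4.3 153.5]
```

```bash
python3 -m handwheel '-1 5 -3 -3 0.003 0.009 -0.004;-1 5 -2 -2 0 0 0;-1 3 0 0 0 0 0';python3 w.py 484.7 81.8 136; python3 -m handwheel '-1 2 0 0 0 0 0;-1 3 0 0 0 0 0;-1 3 0 0 0 0 0';python3 w.py 484.7 81.8 110
```

```text
clock: 10.3
eef_pos: [484.3, 81.8, 141.1]
tool_rot: [0.07, 1.569, 0.004]
force: [-0.8, -0.8, -0.1]
width: -0.1
p [484.3  81.8 141.1] zaxis [ 0.998 -0.065  0.002] xaxis [ 0.002  0.    -1.   ] q [ 0.16  0.61 -0.57  2.04  0.55  0.64 -0.84] F [-0.8 -0.8 -0.1] w -0.1 t 10.3
shift [ 5.1 -0.   0.4]
turn [ 0.001  0.002 -0.   ]
press frame [-6.040e+01  1.000e-01  1.411e+02]
clock: 10.6
eef_pos: [484.5, 81.8, 133.0]
tool_rot: [0.045, 1.568, -0.021]
force: [-1.1, 0.4, 3.8]
width: 0.3
p [484.5  81.8 133. ] zaxis [ 0.998 -0.065  0.003] xaxis [ 0.003 -0.    -1.   ] q [ 0.15  0.62 -0.56  2.05  0.56  0.62 -0.85] F [-1.1  0.4  3.8] w 0.3 t 10.6
shift [23.   0.   0.2]
turn [ 0.001  0.003 -0.   ]
press frame [-60.3  -0.  133. ]
```

Pad contact at 3.8 N, as expected. Now I press down gradually.

```bash
python3 -m handwheel '-1 4 0 0 0 0.003 0;-1 4 0 0 0 0 0;-1 4 0 0 0 0 0';python3 w.py 484.7 81.8 110; python3 -m handwheel '-1 4 0 0 0 0 0;-1 4 0 0 0 0 0;-1 3 0 0 0 0 0';python3 w.py 484.7 81.8 110
```

```text
clock: 10.9
eef_pos: [483.7, 81.9, 120.6]
tool_rot: [-2.827, 1.569, -2.892]
force: [-1.3, 0.2, 4.7]
width: -0.1
p [483.7  81.9 120.6] zaxis [ 0.998 -0.065 -0.002] xaxis [-0.002 -0.    -1.   ] q [ 0.14  0.64 -0.54  2.05  0.58  0.6  -0.87] F [-1.3  0.2  4.7] w -0.1 t 10.9
shift [10.6  0.   1.1]
turn [ 0.001 -0.002  0.001]
press frame [-61.1   0.  120.6]
clock: 11.2
eef_pos: [484.0, 81.9, 110.1]
tool_rot: [-1.668, 1.569, -1.733]
force: [-6.6, -1.6, 31.6]
width: 0.2
p [484.   81.9 110.1] zaxis [ 0.998 -0.065 -0.   ] xaxis [-0.    -0.002 -1.   ] q [ 0.12  0.66 -0.52  2.06  0.6   0.57 -0.89] F [-6.6 -1.6 31.6] w 0.2 t 11.2
shift [ 0.1 -0.1  0.7]
turn [ 0.001 -0.     0.002]
press frame [-6.080e+01  1.000e-01  1.101e+02]
```

```bash
python3 -m handwheel '-1 3 0 0 0 0 0;-1 2 0 0 0 0 0;-1 2 0 0 0 0 0';python3 w.py 484.7 81.8 110
```

```text
clock: 11.5
eef_pos: [483.9, 81.9, 110.2]
tool_rot: [-1.018, 1.561, -1.083]
force: [-8.2, -2.0, 31.0]
width: -0.2
p [483.9  81.9 110.2] zaxis [ 0.998 -0.064  0.005] xaxis [ 0.004 -0.008 -1.   ] q [ 0.11  0.66 -0.51  2.06  0.61  0.57 -0.9 ] F [-8.2 -2.  31. ] w -0.2 t 11.5
shift [ 0.2 -0.1  0.8]
turn [0.002 0.005 0.008]
press frame [-6.080e+01  1.000e-01  1.102e+02]
```

The lever is hard on its stop: TCP is at 110 mm after 24 mm of pad travel, with 31 N. I'll hold with a small downward push and check.

```bash
python3 -m handwheel '-1 2 0 0 0 0 0;-1 2 0 0 0 0 0;-1 2 0 0 0 0 0;-1 2 0 0 0 0 0'
python3 - <<'E'
from h import *
for n in("side","top"):
    im=get_image(n);cv2.imwrite(f"pics/{n}4.png",im)
    cv2.imwrite(f"pics/{n}4z.png",cv2.resize(im[180:285,120:260] if n=='top' else im[110:215,200:340],None,fx=5.5,fy=5.5,interpolation=cv2.INTER_CUBIC))
E
python3 w.py
```

```text
clock: 11.9
eef_pos: [483.9, 81.9, 110.3]
tool_rot: [-0.868, 1.552, -0.931]
force: [-7.3, -1.3, 28.3]
width: -0.0
p [483.9  82.  110.4] zaxis [ 0.998 -0.063  0.012] xaxis [ 0.011 -0.015 -1.   ] q [ 0.1   0.65 -0.5   2.07  0.62  0.56 -0.91] F [-6.7 -2.  27.7] w -0.0 t 12.0
turn [0.003 0.012 0.015]
press frame [-60.9   0.2 110.4]
```

View pics/side4z.png

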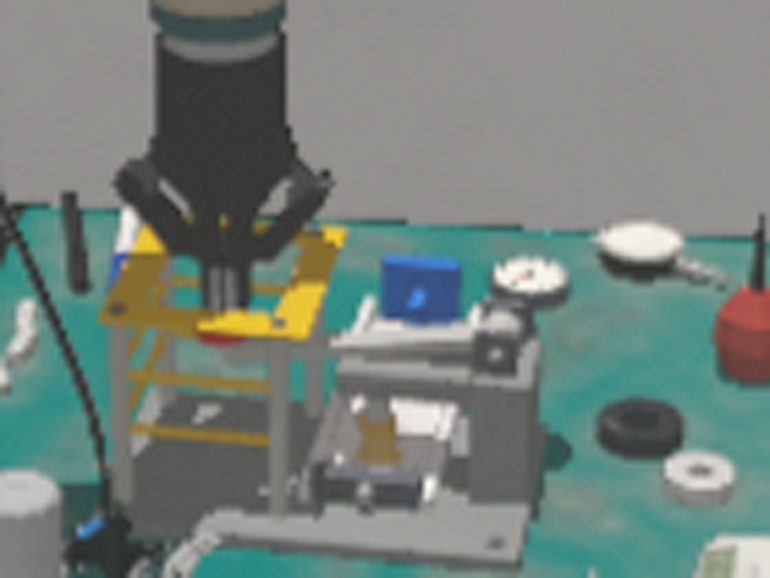

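The pad is pressed below the guard plate at (222,337), the foot is down on the upright bushing (380,430), and the sled is still home. The 28 N holds steady, so I'm handing in.

```bash
python3 -c "
from cell import ctrl
print(ctrl.finish_job()); s=ctrl.read_state(); print(s['clock'],s['eef_pos'],s['force'])"
```

```text
the job is handed in; nothing more can be done
None
the job is handed in; nothing more can be done
```

I pushed the sled home against its end stop, then pressed the lever to its stop through the guard window. I handed the job in at about 12 s, with the fingers still holding the lever down.

- **Sled:** motion stopped at the predicted home position. The push force rose from about 2–4 N to about 9 N, and in the pictures the sled stands against the stop, about 45 mm from where it started.
- **Lever:** the pad took 3.8 N at first contact and went down about 24 mm. It then stopped hard at about 31 N, and the last reading before handing in was about 28 N.
- **Bushing and foot:** the last side picture shows the lever down, the bushing upright in its nest and the foot on it. The picture cannot measure the foot's force on the bushing; I inferred that from the lever being on its stop.
- **Guard and bystanders:** nothing suggests the guard was touched, and the arm's path kept clear of the loose parts. I did not measure the bystanders' positions afterwards.

The state could not be read after handing in, so I have no reading from the final second.

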